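# Press home and spin-check the jiko blower's impeller

### The arm

A 6-joint arm with a two-finger parallel gripper is mounted at the origin on the work surface. World frame = base frame: x ahead of the robot, y to its left, z up, the work surface at z = 0. Lengths are in m, angles in rad, forces in N, time in s.
With the tool pointing down it reaches from about 0.275 to 0.775 m from the base axis. Payload 14.6 kg.
Tool frame: the origin (TCP) lies at the very end of the fingers, on their centre line; the grasp point (between the pads) lies 19 mm behind it; z points along the fingers, y is the direction in which the jaws open and shut (so a half turn about z gives the same grasp; the last joint's range is limited). The gripper opens to 85 mm and grips with 20 to 120 N. Pads are 22 mm wide; open, the fingers measure 114 mm over their backs; the gripper's body (76 mm by 85 mm) begins 54 mm behind the grasp point. The pads swing forward as they close: fully open they stand 13 mm farther back than shut.
Start: joints at [1.13, 0.263, -0.048, 1.259, 0, 1.415], TCP at [0.148, 0.504, 0.231] pointing down, gripper open.
Joint ranges: [-2.65, 2.65], [-0.89, 1.7], [-1.18, 1.37], [-2.13, 2.11], [-1.35, 1.29], [-3.14, 3.14]. Speed limits (rad/s): [1.89, 1.89, 2.57, 2.79, 3.14, 3.14].

### API

Orientations are given as [roll, pitch, yaw] about the fixed x, y, z axes, in that order (R = Rz(yaw) Ry(pitch) Rx(roll)).
In Python, from workcell import env gives the robot as it stands.
- The arm moves only by the tool send_rows, never from a script. Its argument "deltas" is a list of rows, each a list of 7 numbers: the shift along the world's x, y, z in m, then the turn, a rotation vector about the world's x, y, z in degrees, then the opening, from 0 (shut) to 1 (fully open). In form: [[dx, dy, dz, wx, wy, wz, claw], ...]. A call has 1 to 12 rows; each row shifts and turns the pose as measured when the row begins; what a row does not reach is not made up. A row lasts 1/10 s, in which the tool goes at most 50 mm and 8.59 degrees, less where a joint would pass 70% of its speed; a pose out of reach is approached as far as the arm can. A call is refused whole if a number of a shift passes 0.05 or a number of a turn 8.59, either way. A call with a gripper value outside its range is refused whole. The fingers move at their own pace and stop on an object; "force" is the grip in N (left out, the last holds). Time passes only in rows, so rows that do not move let the fingers close. It gives the time, the measured TCP pose, the force and the opening at its end, in the units of the state.
- env.get_state(): the state, without advancing time (a new reading comes with each control period).
- env.camera(name): name is "scene" or "top" or "wrist"; returns a dict with "image" (480x640x3 uint8, red, green, blue), "range_z" (480x640 float32, m along the optical axis (not along the pixel's ray), 0 where there is no reading), "fov_y" (degrees; the focal length in pixels is half the picture's height over the tangent of half this angle, whatever the lens; pixels are square), "cx", "cy" (the principal point, pixels), "k1" (the pictures are not rectified: a ray, as slopes to the right and down, at radius r is drawn at 1 + k1 r^2 times it, then the intrinsics apply), "cam_to_world" (4x4, takes a point from camera to world coordinates). Camera axes: x right, y down, z forward; pixel columns grow to the right and rows downward; lengths in m; the calibration is good to about 2 mm. A picture is of the moment at which its call begins.
- env.job_done(): hands the job in, once; it reports no verdict.
Trained networks look in a picture, given as the dict that the camera call returned (one of the last four; its "shot" number tells which), for a name from the list of things; names that differ only in an ending like _2 or _b are one class to them, and where a whole thing is asked for, a point or a joint stands for the part that bears it (a point fixed in the world has none). Each returns a list of dicts, best first, with "score" (0 to 1); they miss things now and then, are a little off and sometimes report something else, mostly with a low value. They report only what shows in the picture. A call takes as long as a camera call.
- env.boxes_of(picture, label): "centre" ([column, row] in pixels, amid what is visible of it).
The state is a dict: "time": time; "qpos": joint angles; "joint_vel": joint speeds; "joint_torque": joint torques, N m; "tcp_pos": TCP position; "orientation": TCP orientation; "force": force on the tool from outside, world axes, zero at the start; "moment": the same for the moment, N m; "opening": finger opening in m.
Only numpy, scipy, OpenCV 4.12 (cv2) and the standard library are available. Lean on these libraries where they do the work, as an engineer would, in place of code of your own. Each camera call takes 0.05 s, during which the arm holds its last target.

### The job

The impeller of the red charcoal-stove blower has crept up its shaft, so that it catches on the two yellow guard ribs inside the casing. Touch down slowly on its hub and press it gently until you feel it bottom, then push it round by a blade with a fingertip, through at least one full turn in one direction, to check that it turns freely. Use only light force on it, take your hand away so that it stands still, and leave the other things around it where they are.

Things in the scene. Friction and masses are not known exactly. Their poses are not given: they have to be found in the camera images.
- blower: Red plastic blower, fixed, its round open mouth up. Casing 200 mm across outside, 190 mm inside, rim 88 mm above the floor; a square snout (75 mm wide, top 72 mm high) runs along its +y to 180 mm from the centre. Origin: centre of the underside, on the impeller's vertical axis.
- mouth (a point): Centre of the blower's mouth at rim height, 88 mm above its origin, same axes. At 45 and 225 degrees from its x (towards y) an upright yellow guard rib, 14 mm wide, stands against the wall inside, 83 mm from the axis outwards, its top 82 to 92 mm above the floor: the bearing, and with it the ribs and the impeller's home height, sits up to 10 mm higher in some blowers (not given).
- hub_top (a point): Centre of the flat top of the impeller's steel hub, 36 mm across, 98 to 136 mm above the floor at the start; z up, x along the orange blade. The impeller starts 6 to 34 mm too high (amount not given), slides down its shaft against about 4 N of friction onto a rubber washer (roughly 5 N per mm), and stays where left. More than 24 N on it bends the shaft; landing on it at 10 mm/s can do so, 6 is safe.
- orange_blade (a point): Middle of the orange blade, 49 mm out from the axis, 28 mm below the hub's top. Four upright radial blades 90 degrees apart (one orange, three blue), each 4 mm thick, 40 mm high, from the hub out to 79 mm from the axis, tops 8 mm below the hub's top, on a white disc 160 mm across. Small ears at their feet reach 89 mm out; they strike the ribs until the impeller is home, then pass 2 mm under them.
- impeller (a joint): Turn of the impeller about its vertical axis in rad, counter-clockwise from above positive, counted on over full turns; at the start between -0.3 and 0.3; at 0 the orange blade lies along the blower's +x. About 0.03 N m of drag, hardly coasts; no stops other than the ribs.
- tin: Bystander: aluminium charcoal tin, 136 mm across, 150 mm high; origin at the centre of its underside.
- tin_lid: Bystander: lift-off lid lying on the tin, 144 mm across, 28 mm high with its black knob; origin at the centre of its underside.
- kettle: Bystander: small aluminium kettle, 150 mm across, 157 mm high with its handle, spout along its -x; origin at the centre of its underside.
- lighter: Bystander: green gas lighter lying flat, 220 mm long along its x, 24 mm high; origin 85 mm from the butt end, on the floor.
- poker: Bystander: steel poker with a wooden grip lying flat, 460 mm long along its x, 12 mm high; origin near the middle, on the floor.
- mug: Bystander: blue mug, 80 mm across, 80 mm high, handle along its +y; origin at the centre of its underside.

How it is judged:
On the way:
1. a finger pushes the impeller round past half a turn (contact force between the fingers and impeller above 0.1 N and (value of joint impeller above 3 rad or value of joint impeller below -3 rad)).
At the end, for the whole second after the job is handed in: The impeller has been pushed by a finger through a full turn either way (joint beyond 6.0 rad or below -6.0 rad, which it can pass only when pressed home clear of the ribs), stands still (below 0.05 rad/s), and tin, lid, kettle, lighter, poker and mug are within 30 mm of where they were ((value of joint impeller above 6 rad or value of joint impeller below -6 rad) and velocity of joint impeller between -0.05 and 0.05 rad/s and distance of each of tin, tin_lid, kettle, lighter, poker, mug from where it was at the start of the episode below 0.03 m); the robot touches nothing.
It fails at once if more than 24 N on the impeller (contact force between the arm and impeller above 24 N).
It fails at once if more than 24 N on the impeller by the fingers (contact force between the fingers and impeller above 24 N).
It fails at once if a bystander is displaced by more than 30 mm (distance of any of tin, tin_lid, kettle, lighter, poker, mug from where it was at the start of the episode above 0.03 m).
It also fails if it takes over 64 s, if anything falls off the work surface, if the arm or the gripper's body presses on something with over 40 N, if the wrist force passes 120 N, or if a joint passes its speed limit or range.

## Working session

There is one attempt and no reset: what is moved stays moved. The work goes in short steps, Python scripts to look and compute and a tool call to move; the robot and the scene stay as the last step left them, time stands still between calls to the robot, and variables do not carry over. Pictures are saved under pics/ and viewed, and the job is handed in when it is done.

Besides the shell and the picture viewer there is one more tool, called as name(argument=value, ...) on one line, values as JSON. send_rows: Moves the arm, as the interface text tells. Its arguments: {"type":"object","properties":{"deltas":{"type":"array","items":{"type":"array","items":{"type":"number"}}},"force":{"type":"number"}},"required":["deltas"]}

```bash
mkdir -p pics; cat > h.py <<'E'
import numpy as np, cv2
from workcell import env
def K(p):
    f=240/np.tan(np.radians(p['fov_y'])/2); return f
def pts(p):
    f=K(p); H,W=p['range_z'].shape
    A=np.array([[f,0,p['cx']],[0,f,p['cy']],[0,0,1]],float)
    u,v=np.meshgrid(np.arange(W),np.arange(H))
    xd=(u-p['cx'])/f; yd=(v-p['cy'])/f
    x,y=xd.copy(),yd.copy()
    for _ in range(15):
        r2=x*x+y*y; s=1+p['k1']*r2; x=xd/s; y=yd/s
    z=p['range_z']; P=np.stack([x*z,y*z,z,np.ones_like(z)],-1)
    return (P@np.array(p['cam_to_world']).T)[...,:3]
def save(p,n): cv2.imwrite('pics/'+n,cv2.cvtColor(p['image'],cv2.COLOR_RGB2BGR))
E
python3 - <<'E'
from h import *
np.set_printoptions(precision=4,suppress=True)
print(env.get_state())
for n in ['top','scene']:
    p=env.camera(n); save(p,n+'0.png'); P=pts(p)
    np.savez(n+'0.npz',P=P,im=p['image'],z=p['range_z'])
    print(n,p['fov_y'],p['k1'],p['cam_to_world'][:3,3] if hasattr(p['cam_to_world'],'shape') else p['cam_to_world'])
    for l in ['blower','hub_top','orange_blade','impeller','tin','kettle','lighter','poker','mug']:
        for b in env.boxes_of(p,l)[:2]:
            c=np.round(b['centre']).astype(int); print(l,round(b['score'],2),c,P[c[1],c[0]])
E
```

```text
{'time': 0.0, 'qpos': array([ 1.1297,  0.2635, -0.0489,  1.2594,  0.    ,  1.4155]), 'joint_vel': array([-0.0012, -0.0007, -0.0014,  0.0008,  0.0002,  0.0019]), 'joint_torque': array([ -0.0024, -63.7625,  38.4578,   0.0136,  -0.0002,  -0.    ]), 'tcp_pos': array([0.1479, 0.5035, 0.2308]), 'orientation': array([-3.1406, -0.0002,  2.8557]), 'force': array([-0.112 , -0.3948, -0.4727]), 'moment': array([-0.0482, -0.0089,  0.0279]), 'opening': 0.0854639086470762}
top 46.56550911279936 -4.9023430807608704e-05 [ 0.4181 -0.0613  1.4873]
blower 0.68 [298 283] [0.4925 0.0166 0.0453]
hub_top 0.75 [324 258] [ 0.5503 -0.0504  0.1255]
orange_blade 0.7 [323 256] [ 0.5556 -0.0478  0.1213]
impeller 0.6 [326 257] [ 0.5536 -0.0552  0.1174]
tin 0.64 [176 308] [0.4245 0.3133 0.103 ]
kettle 0.79 [447 221] [ 0.6521 -0.3615  0.0864]
lighter 0.7 [324 257] [ 0.5532 -0.0503  0.1213]
lighter 0.65 [428 336] [ 0.3607 -0.3215  0.0204]
poker 0.63 [318 167] [ 0.8114 -0.03    0.0036]
poker 0.45 [322 258] [ 0.5505 -0.0455  0.1233]
mug 0.58 [484 277] [ 0.5163 -0.4746  0.005 ]
scene 57.763276893774574 0.019510694399013442 [1.2757 0.3075 0.874 ]
blower 0.59 [346 258] [0.591  0.0142 0.0749]
hub_top 0.8 [326 240] [ 0.5744 -0.0506  0.0943]
orange_blade 0.67 [328 244] [ 0.5716 -0.0462  0.0794]
impeller 0.77 [324 242] [ 0.5744 -0.0564  0.0845]
impeller 0.35 [498 280] [0.5053 0.3632 0.0899]
tin 0.7 [499 281] [0.5044 0.3661 0.0869]
tin 0.18 [206 237] [ 0.6951 -0.3419  0.0799]
kettle 0.8 [204 236] [ 0.6995 -0.3433  0.0867]
kettle 0.26 [280 187] [ 0.3632 -0.3228  0.0219]
lighter 0.55 [280 185] [ 0.3532 -0.329   0.0209]
poker 0.95 [302 342] [0.8194 0.0136 0.0121]
mug 0.85 [214 196] [ 0.5413 -0.4354  0.072 ]
```

```bash
python3 - <<'E'
from h import *
for n,(x,y,w,h) in dict(top=(240,190,160,160),scene=(240,170,180,150)).items():
    d=np.load(n+'0.npz'); im=d['im'][y:y+h,x:x+w]
    cv2.imwrite(f'pics/{n}crop.png',cv2.cvtColor(cv2.resize(im,None,fx=3.5,fy=3.5,interpolation=cv2.INTER_CUBIC),cv2.COLOR_RGB2BGR))
E
```

```text
(no output)
```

View pics/top0.png

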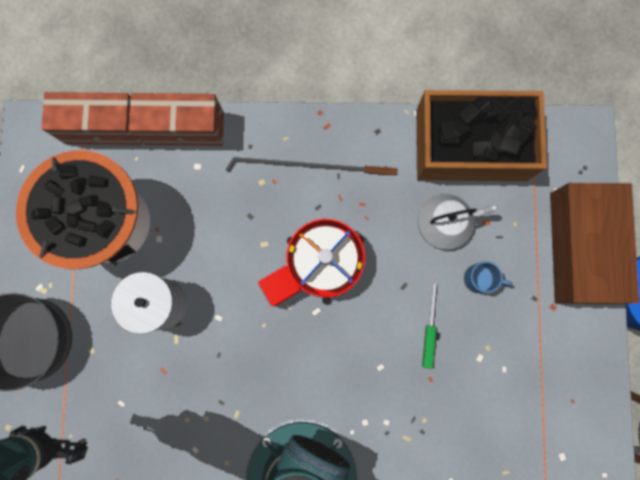

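View pics/topcrop.png

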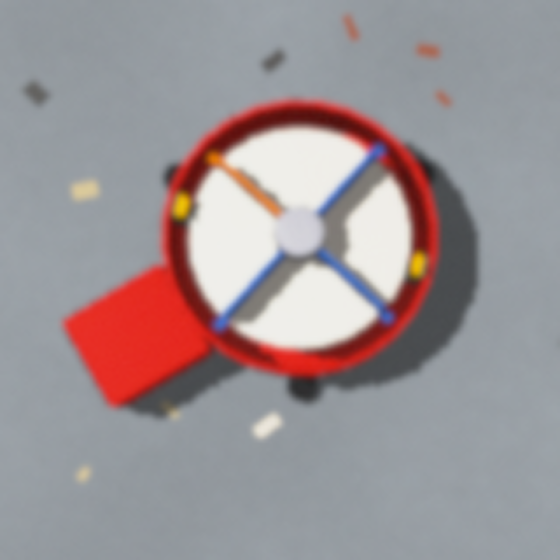

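View pics/scenecrop.png

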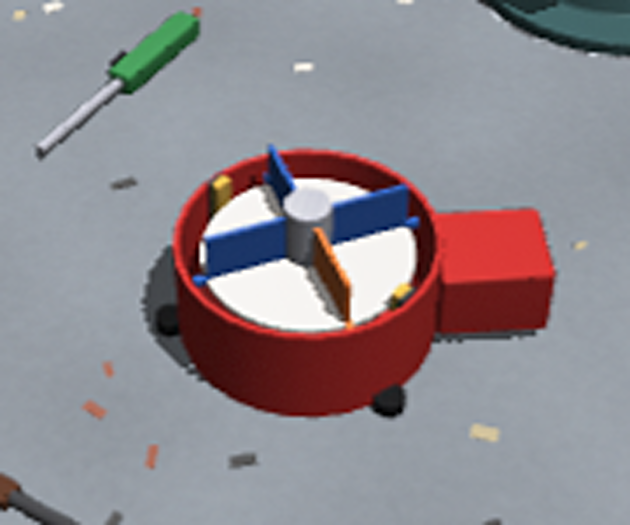

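The top view shows the blower mouth at about (326,257) with the snout to the lower left. The orange blade points up-left, and the yellow ribs are at about (292,249) and (359,266). Next I'll fit the rim circle and the hub.

```bash
python3 - <<'E'
from h import *
from scipy.optimize import least_squares
np.set_printoptions(precision=4,suppress=True)
for n in ['top','scene']:
    d=np.load(n+'0.npz'); P=d['P'].reshape(-1,3); C=d['im'].reshape(-1,3).astype(float)
    near=np.hypot(P[:,0]-.55,P[:,1]+.05)<.2
    red=near&(C[:,0]>120)&(C[:,1]<70)&(C[:,2]<70)
    rim=red&(P[:,2]>.080)&(P[:,2]<.096)
    q=P[rim]
    r=least_squares(lambda t:np.hypot(q[:,0]-t[0],q[:,1]-t[1])-.0975,[.55,-.05],loss='soft_l1',f_scale=.003)
    c=r.x; print(n,'rim',rim.sum(),c,np.median(abs(r.fun)))
    R=np.hypot(P[:,0]-c[0],P[:,1]-c[1]); a=np.degrees(np.arctan2(P[:,1]-c[1],P[:,0]-c[0]))
    sn=red&(R>.11)&(P[:,2]>.062)&(P[:,2]<.08); print('snout',sn.sum(),P[sn].mean(0),np.arctan2(*(P[sn].mean(0)[:2]-c)[::-1])*180/np.pi)
    hub=near&(R<.014); print('hub z',np.percentile(P[hub,2],[10,50,75,90,97]))
    hc=near&(R<.03)&(P[:,2]>np.percentile(P[hub,2],50)-.006)&(C.max(1)-C.min(1)<40); print('hubc',P[hc].mean(0),hc.sum())
    ye=near&(C[:,0]>170)&(C[:,1]>140)&(C[:,2]<90)&(R<.12);
    for lo in (0,1):
        m=ye&((a>0)==bool(lo)); 
        if m.sum():print('rib',m.sum(),P[m].mean(0),P[m][:,2].max(),np.median(a[m]))
    orr=near&(C[:,0]>180)&(C[:,1]>80)&(C[:,1]<150)&(C[:,2]<90)&(R<.09)&(R>.025);print('orange',orr.sum(),np.median(a[orr]),P[orr][:,2].max())
    bl=near&(C[:,2]>120)&(C[:,0]<90)&(R<.09)&(R>.03);aa=a[bl];print('blue',np.sort(aa)[::max(1,len(aa)//25)])
    disc=near&(C.min(1)>190)&(R<.075)&(R>.03);print('disc z',np.median(P[disc,2]))
E
```

```text
top rim 426 [ 0.5556 -0.0535] 0.0013458874615897634
snout 795 [0.4801 0.0678 0.0708] 121.91455947062836
hub z [0.1178 0.1209 0.1225 0.1239 0.1248]
hubc [ 0.5559 -0.0537  0.1211] 158
rib 18 [ 0.5379 -0.1379  0.0803] 0.09568755841367538 -102.16586938656573
rib 21 [0.5807 0.0273 0.0937] 0.11578162258537938 75.18997994106114
orange 45 47.80864625612955 0.11871369564283785
blue [-132.8331 -131.6058 -131.4875 -131.3347 -130.6029 -130.0452 -129.762
  -43.9339  -43.4643  -43.1538  -43.0362  -42.8808  -42.7412  -42.0493
  -41.653   -40.1731  137.7584  138.5375  138.9319  139.3076  139.4998
  139.6811  139.8641  140.0679  140.1522  140.6267]
disc z 0.07320469114709038
scene rim 287 [ 0.5596 -0.0543] 0.0011031699053039024
snout 531 [0.4878 0.0698 0.0718] 120.03566532100305
hub z [0.1162 0.122  0.1229 0.1237 0.1245]
hubc [ 0.5613 -0.0539  0.1215] 123
rib 7 [ 0.537  -0.1393  0.0906] 0.09219520998976838 -105.84624059042132
rib 16 [ 0.5862 -0.0002  0.1055] 0.11598771985172407 50.26310394884254
orange 18 48.19157340579054 0.11598771985172407
blue [-135.1024 -132.9835 -132.8965 -132.2108 -130.808  -130.7641 -130.6078
 -129.9013 -129.8452 -128.7409  -43.3497  -43.1875  -42.8808  -42.5333
  -42.1659  -41.9808  -41.7338  -41.2646  -41.004   -40.815   -40.438
  -39.1071  136.2915  136.7791  137.4472  138.0132  138.4105  138.5477
  138.6457  139.1579  139.2811  139.3559  139.7061  139.8035  139.8348
  140.7827  141.2106]
disc z 0.07432205952798476
```

send_rows(deltas=[[0.015, -0.02, 0.005, 0, 0, 0, 0], [0.029, -0.039, 0.005, 0, 0, 0, 0], [0.029, -0.039, 0, 0, 0, 0, 0], [0.029, -0.039, 0, 0, 0, 0, 0], [0.029, -0.039, 0, 0, 0, 0, 0], [0.029, -0.039, 0, 0, 0, 0, 0], [0.029, -0.039, 0, 0, 0, 0, 0], [0.029, -0.039, 0, 0, 0, 0, 0], [0.029, -0.039, 0, 0, 0, 0, 0], [0.029, -0.039, 0, 0, 0, 0, 0], [0.029, -0.039, 0, 0, 0, 0, 0], [0.02, -0.025, 0, 0, 0, 0, 0]], force=20)

```text
time: 2.2
tcp_pos: [0.4781, 0.0548, 0.2423]
orientation: [3.138, 0.004, 2.863]
force: [1.2, 1.8, -0.3]
opening: 0.0
```

send_rows(deltas=[[0.025, -0.034, 0, 0, 0, 0, 0], [0.025, -0.034, 0, 0, 0, 0, 0], [0.02, -0.028, -0.01, 0, 0, 0, 0], [0.006, -0.01, -0.02, 0, 0, 0, 0], [0, 0, -0.02, 0, 0, 0, 0], [0, 0, 0, 0, 0, 0, 0]])

```text
time: 2.8
tcp_pos: [0.5594, -0.0616, 0.1901]
orientation: [3.138, 0.006, 2.857]
force: [-1.0, 0.3, 0.2]
opening: 0.0003
```

```bash
python3 - <<'E'
from h import *
np.set_printoptions(precision=4,suppress=True)
s=env.get_state(); print(s['time'],s['tcp_pos'],s['orientation'],s['force'])
for n in ['wrist','scene']:
    p=env.camera(n); save(p,n+'1.png'); P=pts(p); np.savez(n+'1.npz',P=P,im=p['image'])
    for b in env.boxes_of(p,'hub_top')[:2]:
        c=np.round(b['centre']).astype(int); print(n,b['score'],c,P[c[1],c[0]])
E
```

```text
2.8 [ 0.5594 -0.0616  0.1901] [3.1384 0.0059 2.857 ] [-0.9959  0.3454  0.2455]
wrist 0.75 [328 221] [ 0.5411 -0.0504  0.1088]
scene 0.86 [326 241] [ 0.5748 -0.0504  0.0913]
```

View pics/wrist1.png

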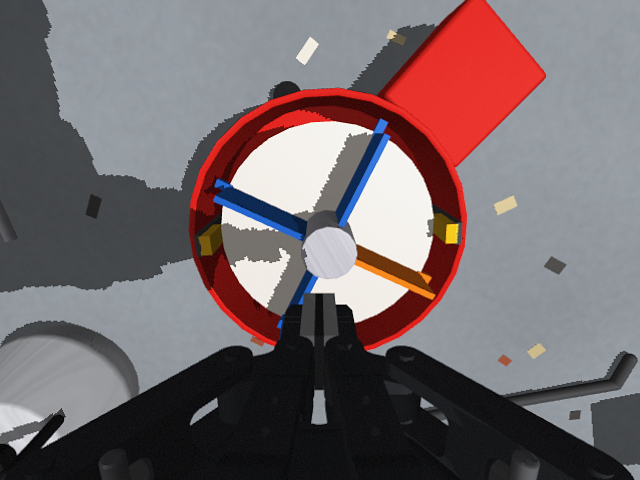

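View pics/scene1.png

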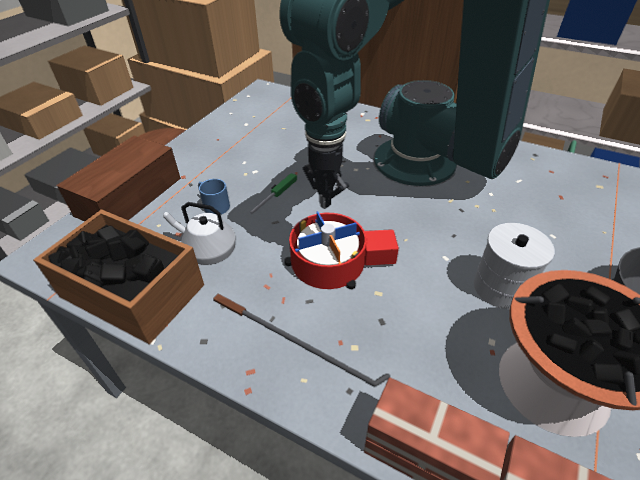

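The wrist view shows the whole mouth: hub top at about (330,252), orange blade to the right, ribs at (208,240) and (447,230). I'll refit using its depth.

```bash
python3 - <<'E'
from h import *
from scipy.optimize import least_squares
np.set_printoptions(precision=4,suppress=True)
d=np.load('wrist1.npz'); P=d['P'].copy(); C=d['im'].astype(float)
P[290:]=9
print('hub px',P[252,330],P[240,330],P[262,335])
hb=(abs(P[...,2]-P[252,330,2])<.003)&(np.hypot(P[...,0]-.557,P[...,1]+.054)<.04)&(C.max(-1)-C.min(-1)<30)
q=P[hb];print('hub',q.mean(0),np.median(q,0),(q.max(0)+q.min(0))/2,np.ptp(q,0),hb.sum())
P=P.reshape(-1,3);C=C.reshape(-1,3)
red=(C[:,0]>120)&(C[:,1]<70)&(C[:,2]<70)&(abs(P[:,2]-.088)<.003)
q=P[red];r=least_squares(lambda t:np.hypot(q[:,0]-t[0],q[:,1]-t[1])-.0975,[.557,-.054],loss='soft_l1',f_scale=.003);c=r.x;print('rim',c,red.sum(),q[:,2].mean())
R=np.hypot(P[:,0]-c[0],P[:,1]-c[1]); a=np.degrees(np.arctan2(P[:,1]-c[1],P[:,0]-c[0]))
ye=(C[:,0]>170)&(C[:,1]>130)&(C[:,2]<90)&(R<.1)
for m in (ye&(a>0),ye&(a<0)): 
  if m.sum(): print('rib',m.sum(),P[m].mean(0),np.percentile(P[m,2],[10,50,90]),np.median(a[m]),R[m].min())
sn=(C[:,0]>120)&(C[:,1]<70)&(R>.11)&(R<.19)&(abs(P[:,2]-.072)<.004);print('snout',np.degrees(np.arctan2(*(P[sn].mean(0)[:2]-c)[::-1])))
o=(C[:,0]>180)&(C[:,1]>80)&(C[:,1]<160)&(C[:,2]<90)&(R<.08)&(R>.03);print('orange',np.median(a[o]))
E
```

```text
hub px [ 0.5576 -0.0541  0.1211] [ 0.5497 -0.0519  0.1222] [ 0.5652 -0.053   0.1205]
hub [ 0.5571 -0.0549  0.1212] [ 0.5569 -0.0549  0.1212] [ 0.5579 -0.0552  0.1207] [0.0349 0.0357 0.0051] 2357
rim [ 0.5589 -0.0554] 3291 0.08701205351755216
rib 558 [ 0.585  -0.0007  0.1031] [0.0896 0.1124 0.1139] 50.31384069180748 0.01921042306504445
snout 122.26647676924121
orange 49.40439610420077
```

```bash
python3 - <<'E'
from h import *
np.set_printoptions(precision=4,suppress=True)
d=np.load('wrist1.npz'); P=d['P']
for u,v in [(452,233),(452,228),(456,236),(440,228),(212,245),(208,242),(205,240),(216,236),(300,160),(392,285),(300,270)]: print(u,v,d['im'][v,u],P[v,u])
E
```

```text
452 233 [245 203  29] [0.5785 0.0303 0.0912]
452 228 [245 203  29] [0.5749 0.031  0.0911]
456 236 [238 215  74] [0.5817 0.0328 0.0908]
440 228 [93 70 11] [0.5769 0.0261 0.079 ]
212 245 [63 48  2] [ 0.54   -0.1366  0.0869]
208 242 [119  89  15] [ 0.5367 -0.1378  0.0886]
205 240 [116  87  10] [ 0.5344 -0.1387  0.0901]
216 236 [66 49  7] [ 0.537  -0.136   0.0743]
300 160 [244 241 235] [ 0.5016 -0.0588  0.0718]
392 285 [242 238 232] [ 0.6142 -0.0175  0.0738]
300 270 [116 111 106] [ 0.5817 -0.0837  0.073 ]
```

send_rows(deltas=[[-0.001, 0.003, -0.015, 0, 0, 0, 0], [-0.001, 0.003, -0.015, 0, 0, 0, 0], [0, 0.001, -0.015, 0, 0, 0, 0], [0, 0, -0.008, 0, 0, 0, 0], [0, 0, 0, 0, 0, 0, 0], [0, 0, 0, 0, 0, 0, 0]])

```text
time: 3.6
tcp_pos: [0.5608, -0.0522, 0.1457]
orientation: [3.138, 0.021, 2.862]
force: [0.6, 0.1, 0.8]
opening: 0.0002
```

send_rows(deltas=[[-0.003, -0.0025, -0.006, 0.3, 1.1, 0, 0], [0, 0, -0.006, 0, 0, 0, 0], [0, 0, 0, 0, 0, 0, 0]])

```text
time: 3.9
tcp_pos: [0.5583, -0.0552, 0.1344]
orientation: [3.138, 0.001, 2.862]
force: [-0.3, 0.5, -0.7]
opening: 0.0001
```

send_rows(deltas=[[0, 0, -0.001, 0, 0, 0, 0], [0, 0, -0.001, 0, 0, 0, 0], [0, 0, -0.001, 0, 0, 0, 0], [0, 0, -0.001, 0, 0, 0, 0], [0, 0, -0.001, 0, 0, 0, 0], [0, 0, -0.0005, 0, 0, 0, 0], [0, 0, -0.0005, 0, 0, 0, 0], [0, 0, -0.0005, 0, 0, 0, 0]])

```text
time: 4.7
tcp_pos: [0.5585, -0.0553, 0.1277]
orientation: [3.138, 0.002, 2.862]
force: [-1.0, -0.0, -0.9]
opening: 0.0003
```

send_rows(deltas=[[0, 0, -0.0005, 0, 0, 0, 0], [0, 0, -0.0005, 0, 0, 0, 0], [0, 0, -0.0005, 0, 0, 0, 0], [0, 0, -0.0005, 0, 0, 0, 0], [0, 0, -0.0005, 0, 0, 0, 0], [0, 0, -0.0005, 0, 0, 0, 0], [0, 0, -0.0005, 0, 0, 0, 0], [0, 0, -0.0005, 0, 0, 0, 0], [0, 0, -0.0005, 0, 0, 0, 0], [0, 0, -0.0005, 0, 0, 0, 0], [0, 0, -0.0005, 0, 0, 0, 0], [0, 0, -0.0005, 0, 0, 0, 0]])

```text
time: 5.9
tcp_pos: [0.5586, -0.0553, 0.1213]
orientation: [3.138, 0.002, 2.861]
force: [-0.3, 0.8, 1.5]
opening: -0.0001
```

send_rows(deltas=[[0, 0, -0.0005, 0, 0, 0, 0], [0, 0, -0.0005, 0, 0, 0, 0], [0, 0, -0.0005, 0, 0, 0, 0], [0, 0, -0.0005, 0, 0, 0, 0]])

```text
time: 6.3
tcp_pos: [0.5585, -0.0553, 0.1193]
orientation: [3.138, 0.002, 2.862]
force: [-0.4, 0.8, 2.4]
opening: 0.0001
```

send_rows(deltas=[[0, 0, -0.0006, 0, 0, 0, 0], [0, 0, -0.0006, 0, 0, 0, 0], [0, 0, -0.0006, 0, 0, 0, 0], [0, 0, -0.0006, 0, 0, 0, 0], [0, 0, -0.0006, 0, 0, 0, 0], [0, 0, -0.0006, 0, 0, 0, 0], [0, 0, -0.0006, 0, 0, 0, 0], [0, 0, -0.0006, 0, 0, 0, 0], [0, 0, -0.0006, 0, 0, 0, 0], [0, 0, -0.0006, 0, 0, 0, 0], [0, 0, -0.0006, 0, 0, 0, 0], [0, 0, -0.0006, 0, 0, 0, 0]])

```text
time: 7.5
tcp_pos: [0.5585, -0.0553, 0.1114]
orientation: [3.138, 0.002, 2.862]
force: [-0.6, -0.4, 1.3]
opening: -0.0001
```

send_rows(deltas=[[0, 0, -0.0006, 0, 0, 0, 0], [0, 0, -0.0006, 0, 0, 0, 0], [0, 0, -0.0006, 0, 0, 0, 0], [0, 0, -0.0006, 0, 0, 0, 0], [0, 0, -0.0006, 0, 0, 0, 0], [0, 0, -0.0006, 0, 0, 0, 0], [0, 0, -0.0006, 0, 0, 0, 0], [0, 0, -0.0006, 0, 0, 0, 0]])

```text
time: 8.3
tcp_pos: [0.5586, -0.0553, 0.1062]
orientation: [3.138, 0.002, 2.862]
force: [-0.7, -0.1, -0.3]
opening: -0.0002
```

```bash
python3 - <<'E'
from h import *
p=env.camera('wrist'); save(p,'wrist2.png'); P=pts(p)
print(env.get_state()['force'],P[160,300],P[160,295])
E
```

```text
[-1.09600431  0.47176528  0.89783603] [ 0.49638722 -0.04813811  0.05686816] [ 0.49560949 -0.05058454  0.05780694]
```

View pics/wrist2.png

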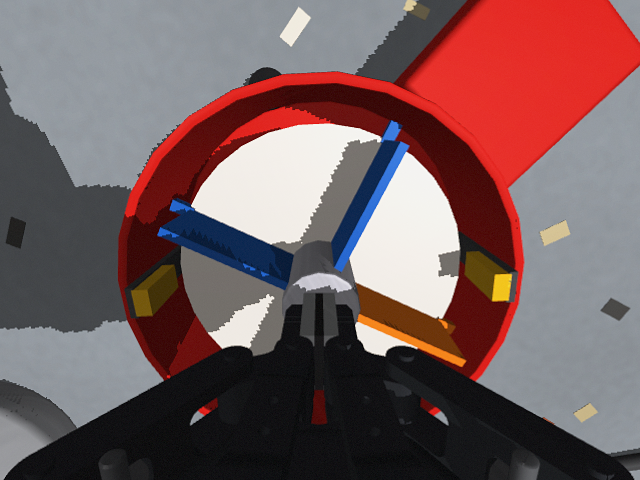

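The fingers sit on the hub, and the disc has come down with them from 73 to 58 mm. I'll keep going until it bottoms.

send_rows(deltas=[[0, 0, -0.0005, 0, 0, 0, 0], [0, 0, -0.0005, 0, 0, 0, 0], [0, 0, -0.0005, 0, 0, 0, 0], [0, 0, -0.0005, 0, 0, 0, 0], [0, 0, -0.0005, 0, 0, 0, 0], [0, 0, -0.0005, 0, 0, 0, 0]])

```text
time: 8.95
tcp_pos: [0.5586, -0.0553, 0.1029]
orientation: [3.138, 0.002, 2.862]
force: [-0.1, 0.2, 1.8]
opening: 0.0003
```

send_rows(deltas=[[0, 0, -0.0005, 0, 0, 0, 0], [0, 0, -0.0005, 0, 0, 0, 0], [0, 0, -0.0005, 0, 0, 0, 0]])

```text
time: 9.25
tcp_pos: [0.5587, -0.0553, 0.1014]
orientation: [3.138, 0.003, 2.862]
force: [-1.7, -0.2, 9.3]
opening: -0.0001
```

send_rows(deltas=[[0, 0, -0.0005, 0, 0, 0, 0]])

```text
time: 9.35
tcp_pos: [0.5589, -0.0554, 0.1014]
orientation: [3.138, 0.003, 2.862]
force: [-3.8, 0.9, 12.4]
opening: -0.0001
```

send_rows(deltas=[[0, 0, -0.0006, 0, 0, 0, 0]])

```text
time: 9.45
tcp_pos: [0.559, -0.0554, 0.1013]
orientation: [3.138, 0.004, 2.862]
force: [-4.5, 1.6, 13.8]
opening: -0.0002
```

send_rows(deltas=[[0, 0, 0.002, 0, 0, 0, 0], [0, 0, 0.01, 0, 0, 0, 0], [0, 0, 0.015, 0, 0, 0, 0], [0.016, 0.001, 0, 0, 0, 0, 0], [0.017, 0.002, 0, 0, 0, 0, 0], [0.015, 0.002, 0, 0, 0, 0, 0], [0, 0, 0, 0, 0, 0, 0]])

```text
time: 10.15
tcp_pos: [0.6085, -0.0504, 0.1328]
orientation: [3.138, 0.006, 2.861]
force: [0.4, -0.2, -0.1]
opening: 0.0001
```

```bash
python3 - <<'E'
from h import *
s=env.get_state();print(s['tcp_pos'],s['force'])
p=env.camera('scene'); cv2.imwrite('pics/s3.png',cv2.cvtColor(cv2.resize(p['image'][130:310,240:440],None,fx=4,fy=3.33),cv2.COLOR_RGB2BGR)); P=pts(p)
p=env.camera('wrist'); save(p,'wrist3.png'); np.savez('w3.npz',P=pts(p),im=p['image'])
E
```

```text
[ 0.60854791 -0.05037257  0.13281851] [ 0.35238721 -0.1506071  -0.12090894]
```

View pics/wrist3.png

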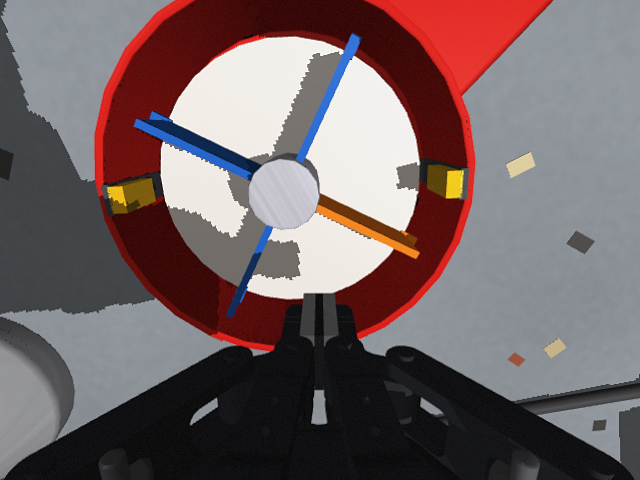

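View pics/s3.png

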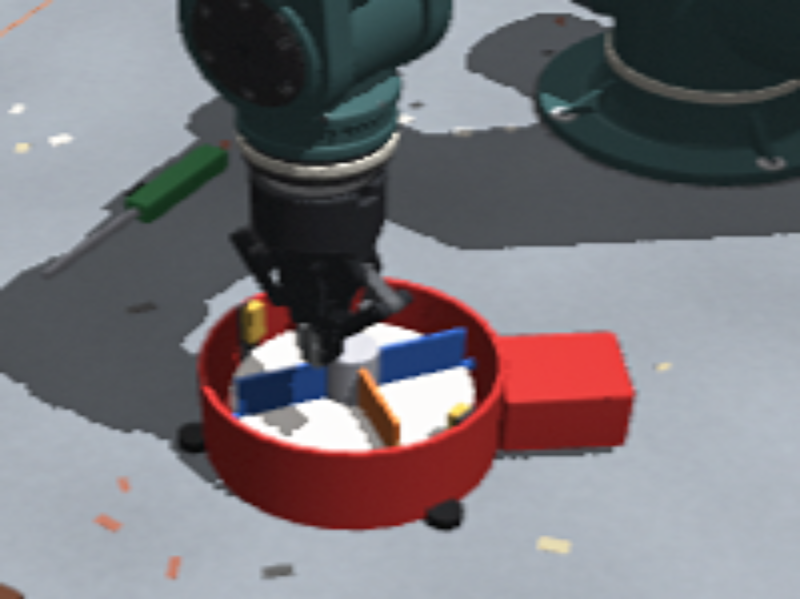

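```bash
python3 - <<'E'
from h import *
np.set_printoptions(precision=4,suppress=True)
d=np.load('w3.npz');P=d['P'];t=env.get_state()['tcp_pos']
for u,v in [(240,350),(215,360),(400,350),(320,300),(300,320),(340,320),(110,410),(530,410)]: print(u,v,P[v,u]-t)
print('hub',P[192,283],'rim',P[170,470],'disc',P[120,230],'blade tip',P[40,355],P[252,412])
c=np.array([.5575,-.0548])
for u,v in [(355,40),(412,252),(145,124)]: print(np.degrees(np.arctan2(*(P[v,u,:2]-c)[::-1])))
E
```

```text
240 350 [-0.0189 -0.02    0.0492]
215 360 [-0.0188 -0.0275  0.051 ]
400 350 [-0.0049  0.0264  0.0485]
320 300 [-0.0095  0.0027  0.0107]
300 320 [-0.0077 -0.006   0.0194]
340 320 [-0.0036  0.009   0.0198]
110 410 [ 0.1151 -0.2393 -0.1335]
530 410 [ 0.2158  0.1393 -0.1227]
hub [ 0.5568 -0.0545  0.1011] rim [0.5746 0.04   0.0879] disc [ 0.5141 -0.078   0.0532] blade tip [ 0.5011 -0.003   0.0918] [0.6082 0.0013 0.093 ]
137.41181898998735
47.88711549755671
-132.0476350161438
```

send_rows(deltas=[[0, 0, -0.015, 0, 0, 0, 0], [0, 0, -0.015, 0, 0, 0, 0], [0, 0, -0.015, 0, 0, 0, 0], [0, 0, -0.01, 0, 0, 0, 0], [0, 0, -0.004, 0, 0, 0, 0], [0, 0, 0, 0, 0, 0, 0]])

```text
time: 10.85
tcp_pos: [0.6033, -0.0508, 0.0736]
orientation: [3.138, 0.004, 2.86]
force: [0.7, -0.5, -0.6]
opening: 0.0001
```

```bash
cat > arc.py <<'E'
from h import *
import sys
s=env.get_state();t=s['tcp_pos'];c=np.array([.5575,-.0548]);v=t[:2]-c
th=np.degrees(np.arctan2(v[1],v[0]));print('time',s['time'],'z',t[2],'th',th,'r',np.hypot(*v),'F',s['force'],'ori',s['orientation'])
step=float(sys.argv[1]);q=t[:2];out=[]
for i in range(1,13):
    a=np.radians(th+step*i);n=c+.05*np.array([np.cos(a),np.sin(a)]);d=n-q;q=n;out.append([round(float(d[0]),4),round(float(d[1]),4),0,0,0,0,0])
print(out)
E
python3 arc.py 5
```

```text
time 10.85 z 0.073642224062506 th 5.030658473848699 r 0.04596798419839043 F [ 0.7485783  -0.5104933  -0.58701176] ori [3.13830806 0.00440204 2.86038927]
[[0.0034, 0.0047, 0, 0, 0, 0, 0], [-0.0009, 0.0043, 0, 0, 0, 0, 0], [-0.0013, 0.0042, 0, 0, 0, 0, 0], [-0.0017, 0.004, 0, 0, 0, 0, 0], [-0.002, 0.0039, 0, 0, 0, 0, 0], [-0.0023, 0.0037, 0, 0, 0, 0, 0], [-0.0027, 0.0035, 0, 0, 0, 0, 0], [-0.0029, 0.0032, 0, 0, 0, 0, 0], [-0.0032, 0.0029, 0, 0, 0, 0, 0], [-0.0035, 0.0027, 0, 0, 0, 0, 0], [-0.0037, 0.0023, 0, 0, 0, 0, 0], [-0.0039, 0.002, 0, 0, 0, 0, 0]]
```

send_rows(deltas=[[0.003, 0.0045, 0, 0, 0, 0, 0], [-0.001, 0.0043, 0, 0, 0, 0, 0], [-0.0013, 0.0042, 0, 0, 0, 0, 0], [-0.0017, 0.004, 0, 0, 0, 0, 0], [-0.002, 0.0039, 0, 0, 0, 0, 0], [-0.0023, 0.0037, 0, 0, 0, 0, 0], [-0.0027, 0.0035, 0, 0, 0, 0, 0], [-0.0029, 0.0032, 0, 0, 0, 0, 0], [-0.0032, 0.0029, 0, 0, 0, 0, 0], [-0.0035, 0.0027, 0, 0, 0, 0, 0], [-0.0037, 0.0023, 0, 0, 0, 0, 0], [-0.0039, 0.002, 0, 0, 0, 0, 0]])

```text
time: 12.05
tcp_pos: [0.5772, -0.0062, 0.076]
orientation: [3.138, 0.008, 2.861]
force: [1.6, -0.7, 0.3]
opening: -0.0
```

```bash
python3 arc.py 7; python3 -c "
from h import *
p=env.camera('wrist'); save(p,'wrist4.png')"
```

```text
time 12.05 z 0.0759658455461224 th 67.91685496537062 r 0.05243757471824984 F [ 1.6315537  -0.6818244   0.31192472] ori [3.13836751 0.00807557 2.86054186]
[[-0.0067, -0.0003, 0, 0, 0, 0, 0], [-0.006, 0.0012, 0, 0, 0, 0, 0], [-0.0061, 0.0005, 0, 0, 0, 0, 0], [-0.0061, -0.0003, 0, 0, 0, 0, 0], [-0.006, -0.001, 0, 0, 0, 0, 0], [-0.0059, -0.0017, 0, 0, 0, 0, 0], [-0.0056, -0.0024, 0, 0, 0, 0, 0], [-0.0053, -0.0031, 0, 0, 0, 0, 0], [-0.0048, -0.0037, 0, 0, 0, 0, 0], [-0.0044, -0.0043, 0, 0, 0, 0, 0], [-0.0038, -0.0048, 0, 0, 0, 0, 0], [-0.0032, -0.0052, 0, 0, 0, 0, 0]]
```

View pics/wrist4.png

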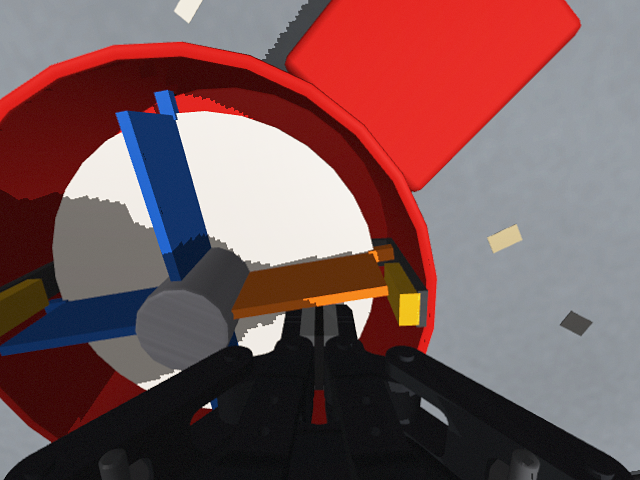

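The orange blade has passed under the rib at (405,300) and the forces are light, so I'll continue.

send_rows(deltas=[[-0.006, -0.0005, -0.0005, 0, 0, 0, 0], [-0.006, 0.001, -0.0005, 0, 0, 0, 0], [-0.006, 0.0003, -0.0003, 0, 0, 0, 0], [-0.006, -0.0004, -0.0003, 0, 0, 0, 0], [-0.006, -0.001, -0.0003, 0, 0, 0, 0], [-0.0059, -0.0017, -0.0003, 0, 0, 0, 0], [-0.0056, -0.0024, -0.0003, 0, 0, 0, 0], [-0.0053, -0.0031, -0.0003, 0, 0, 0, 0], [-0.0048, -0.0037, -0.0003, 0, 0, 0, 0], [-0.0044, -0.0043, -0.0003, 0, 0, 0, 0], [-0.0038, -0.0048, -0.0003, 0, 0, 0, 0], [-0.0032, -0.0052, -0.0003, 0, 0, 0, 0]])

```text
time: 13.3
tcp_pos: [0.5079, -0.0335, 0.0718]
orientation: [3.137, 0.008, 2.861]
force: [0.4, 0.9, 0.1]
opening: -0.0
```

```bash
python3 arc.py 7
```

```text
time 13.3 z 0.0718140773803114 th 156.71846175691303 r 0.05399101186963112 F [0.38796886 0.93299764 0.05477599] ori [3.13749958 0.00787805 2.86101131]
[[0.0016, -0.0073, 0, 0, 0, 0, 0], [-0.0014, -0.006, 0, 0, 0, 0, 0], [-0.0006, -0.0061, 0, 0, 0, 0, 0], [0.0001, -0.0061, 0, 0, 0, 0, 0], [0.0009, -0.006, 0, 0, 0, 0, 0], [0.0016, -0.0059, 0, 0, 0, 0, 0], [0.0023, -0.0057, 0, 0, 0, 0, 0], [0.003, -0.0053, 0, 0, 0, 0, 0], [0.0036, -0.0049, 0, 0, 0, 0, 0], [0.0042, -0.0044, 0, 0, 0, 0, 0], [0.0047, -0.0039, 0, 0, 0, 0, 0], [0.0051, -0.0033, 0, 0, 0, 0, 0]]
```

send_rows(deltas=[[0.0015, -0.0065, 0, 0, 0, 0, 0], [-0.0008, -0.006, 0, 0, 0, 0, 0], [-0.0002, -0.0061, 0, 0, 0, 0, 0], [0.0004, -0.0061, 0, 0, 0, 0, 0], [0.0011, -0.006, 0, 0, 0, 0, 0], [0.0017, -0.0059, 0, 0, 0, 0, 0], [0.0024, -0.0057, 0, 0, 0, 0, 0], [0.003, -0.0053, 0, 0, 0, 0, 0], [0.0036, -0.0049, 0, 0, 0, 0, 0], [0.0042, -0.0044, 0, 0, 0, 0, 0], [0.0047, -0.0039, 0, 0, 0, 0, 0], [0.0051, -0.0033, 0, 0, 0, 0, 0]])

```text
time: 14.5
tcp_pos: [0.536, -0.1039, 0.0714]
orientation: [3.138, 0.006, 2.86]
force: [-0.6, 0.9, 0.1]
opening: -0.0002
```

```bash
python3 arc.py 7
```

```text
time 14.5 z 0.07138891833857064 th -113.6096629206314 r 0.053585588371737276 F [-0.59377732  0.88468972  0.11450653] ori [3.1376038  0.00632531 2.86009717]
[[0.0072, 0.0012, 0, 0, 0, 0, 0], [0.0059, -0.0014, 0, 0, 0, 0, 0], [0.0061, -0.0006, 0, 0, 0, 0, 0], [0.0061, 0.0001, 0, 0, 0, 0, 0], [0.006, 0.0008, 0, 0, 0, 0, 0], [0.0059, 0.0016, 0, 0, 0, 0, 0], [0.0057, 0.0023, 0, 0, 0, 0, 0], [0.0053, 0.0029, 0, 0, 0, 0, 0], [0.0049, 0.0036, 0, 0, 0, 0, 0], [0.0045, 0.0042, 0, 0, 0, 0, 0], [0.0039, 0.0047, 0, 0, 0, 0, 0], [0.0033, 0.0051, 0, 0, 0, 0, 0]]
```

send_rows(deltas=[[0.0065, 0.0015, 0, 0, 0, 0, 0], [0.006, -0.0008, 0, 0, 0, 0, 0], [0.0061, -0.0002, 0, 0, 0, 0, 0], [0.0061, 0.0004, 0, 0, 0, 0, 0], [0.006, 0.0011, 0, 0, 0, 0, 0], [0.0059, 0.0017, 0, 0, 0, 0, 0], [0.0057, 0.0024, 0, 0, 0, 0, 0], [0.0053, 0.003, 0, 0, 0, 0, 0], [0.0049, 0.0036, 0, 0, 0, 0, 0], [0.0045, 0.0042, 0, 0, 0, 0, 0], [0.0039, 0.0047, 0, 0, 0, 0, 0], [0.0033, 0.0051, 0, 0, 0, 0, 0]])

```text
time: 15.7
tcp_pos: [0.6065, -0.0752, 0.0712]
orientation: [3.138, 0.006, 2.86]
force: [-1.1, -0.1, 0.2]
opening: 0.0001
```

```bash
python3 arc.py 7
```

```text
time 15.7 z 0.07115709960743462 th -22.6542432017843 r 0.05305000431633863 F [-1.05967722 -0.0744064   0.17000469] ori [3.13844544 0.00630309 2.86012257]
[[-0.0008, 0.0069, 0, 0, 0, 0, 0], [0.0013, 0.006, 0, 0, 0, 0, 0], [0.0005, 0.0061, 0, 0, 0, 0, 0], [-0.0002, 0.0061, 0, 0, 0, 0, 0], [-0.0009, 0.006, 0, 0, 0, 0, 0], [-0.0017, 0.0059, 0, 0, 0, 0, 0], [-0.0024, 0.0056, 0, 0, 0, 0, 0], [-0.003, 0.0053, 0, 0, 0, 0, 0], [-0.0037, 0.0049, 0, 0, 0, 0, 0], [-0.0042, 0.0044, 0, 0, 0, 0, 0], [-0.0047, 0.0039, 0, 0, 0, 0, 0], [-0.0052, 0.0032, 0, 0, 0, 0, 0]]
```

send_rows(deltas=[[-0.001, 0.0065, 0, 0, 0, 0, 0], [0.0008, 0.006, 0, 0, 0, 0, 0], [0.0002, 0.0061, 0, 0, 0, 0, 0], [-0.0004, 0.0061, 0, 0, 0, 0, 0], [-0.0011, 0.006, 0, 0, 0, 0, 0], [-0.0017, 0.0059, 0, 0, 0, 0, 0], [-0.0024, 0.0056, 0, 0, 0, 0, 0], [-0.003, 0.0053, 0, 0, 0, 0, 0], [-0.0037, 0.0049, 0, 0, 0, 0, 0], [-0.0042, 0.0044, 0, 0, 0, 0, 0], [-0.003, 0.0025, 0, 0, 0, 0, 0], [-0.0015, 0.001, 0, 0, 0, 0, 0]])

```text
time: 16.9
tcp_pos: [0.5837, -0.0087, 0.0715]
orientation: [3.138, 0.007, 2.861]
force: [1.3, -0.3, -0.2]
opening: 0.0
```

```bash
python3 arc.py 7;python3 -c "
from h import *
p=env.camera('wrist'); save(p,'wrist5.png')"
```

```text
time 16.9 z 0.07153290411070823 th 60.39211369048647 r 0.05305609644029336 F [ 1.27487699 -0.26547262 -0.17176265] ori [3.13818763 0.00724747 2.86098972]
[[-0.007, 0.0, 0, 0, 0, 0, 0], [-0.0058, 0.002, 0, 0, 0, 0, 0], [-0.006, 0.0013, 0, 0, 0, 0, 0], [-0.0061, 0.0005, 0, 0, 0, 0, 0], [-0.0061, -0.0002, 0, 0, 0, 0, 0], [-0.006, -0.0009, 0, 0, 0, 0, 0], [-0.0059, -0.0017, 0, 0, 0, 0, 0], [-0.0056, -0.0024, 0, 0, 0, 0, 0], [-0.0053, -0.003, 0, 0, 0, 0, 0], [-0.0049, -0.0037, 0, 0, 0, 0, 0], [-0.0044, -0.0042, 0, 0, 0, 0, 0], [-0.0039, -0.0047, 0, 0, 0, 0, 0]]
```

View pics/wrist5.png

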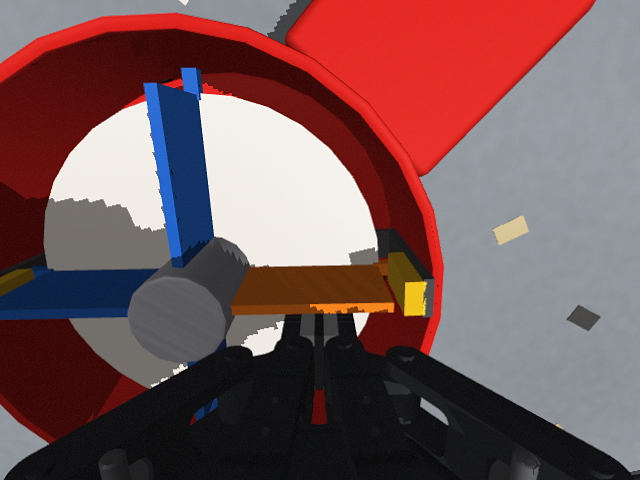

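The orange blade has come round a full turn and is at the rib again, about 7.1 rad. I'll back off it, then lift clear.

send_rows(deltas=[[0.003, -0.003, 0, 0, 0, 0, 0], [0.005, -0.005, 0, 0, 0, 0, 0], [0, 0, 0.01, 0, 0, 0, 0], [0, 0, 0.02, 0, 0, 0, 0], [0, 0, 0.03, 0, 0, 0, 0], [0, 0, 0.03, 0, 0, 0, 0], [0, 0, 0.03, 0, 0, 0, 0], [-0.03, 0, 0.02, 0, 0, 0, 0], [-0.04, 0, 0, 0, 0, 0, 0], [-0.04, 0, 0, 0, 0, 0, 0], [-0.03, 0, 0, 0, 0, 0, 0], [0, 0, 0, 0, 0, 0, 0]])

```text
time: 18.15
tcp_pos: [0.4487, -0.0196, 0.2224]
orientation: [3.138, 0.01, 2.858]
force: [0.2, -0.5, 0.0]
opening: -0.0001
```

```bash
python3 - <<'E'
from h import *
np.set_printoptions(precision=4,suppress=True)
s=env.get_state();print(s['time'],s['tcp_pos'],s['force'])
c=np.array([.5575,-.0548])
for n in ['scene','scene']:
    p=env.camera(n);P=pts(p);C=p['image'].astype(float)
    R=np.hypot(P[...,0]-c[0],P[...,1]-c[1]);a=np.degrees(np.arctan2(P[...,1]-c[1],P[...,0]-c[0]))
    o=(C[...,0]>150)&(C[...,1]>70)&(C[...,1]<150)&(C[...,2]<90)&(R<.08)&(R>.03);print('orange',o.sum(),np.median(a[o]))
save(p,'scene9.png')
d0=np.load('scene1.npz')['im'].astype(int)
df=abs(d0-p['image'].astype(int)).max(-1)>60; cv2.imwrite('pics/diff.png',(df*255).astype(np.uint8))
E
```

```text
18.15 [ 0.4487 -0.0196  0.2224] [ 0.1874 -0.4997  0.0302]
orange 17 72.62498999450503
orange 18 72.78116687221663
```

View pics/scene9.png

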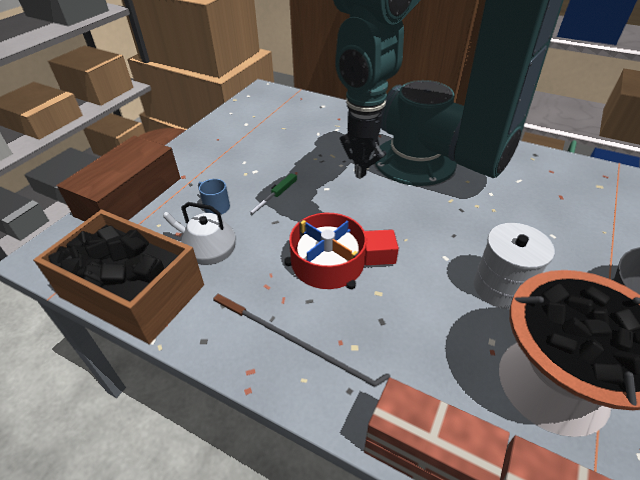

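View pics/diff.png

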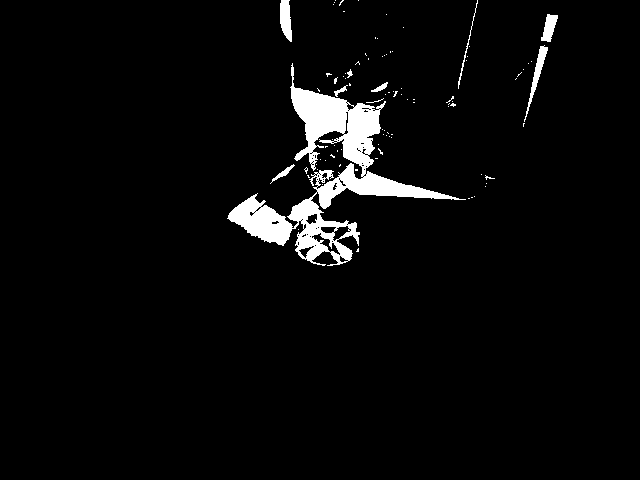

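The impeller stands still at about 73° in the world frame, which is one turn plus 42° (about 7.0 rad). Only the arm, shadows and impeller differ from the earlier picture, so nothing else has moved.

```bash
python3 -c "
from workcell import env
print(env.job_done())"
```

```text
the job is handed in; nothing more can be done
None
```

The impeller is pressed home and turns freely past both guard ribs. I handed the job in at about 18 s of the 64 s allowed; handing in gives no verdict.

- **Pressing home:** I touched down on the hub at about 5–6 mm/s and pushed it from about 121 mm to 101 mm above the floor. It bottomed at about 14 N, measured at the wrist, against the 24 N limit.
- **Turning:** With closed fingertips on the orange blade, I pushed the impeller a little over one full turn counter-clockwise. The wrist force read under 2 N at each check.
- **Final checks:** The orange blade is at about 7.0 rad, against the 6.0 needed. It read the same, to within 0.2°, in two pictures 0.05 s apart. The fingers are clear of everything. Comparing the last scene picture with one from before the press shows only the arm, its shadows and the impeller changed.
- **Disagreement:** The cameras placed the blower's axis up to 4 mm apart. I used about (0.5575, -0.0548), close to the wrist camera's hub reading, and it caused no trouble.

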